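# Put the spice rack back in order of height

## Task

The spice rack was put back in a muddle and two of its jars were left out on the worktop. Leave the black-capped jar in its end bay and sort the other four spice jars into the rack, one upright in each bay, so that the row steps down in height from the black-capped jar to the shortest at the other end. Do not tip any jar over, and leave the corn tin, the mustard jar and the white beaker where they stand.

Things in the scene. Friction and masses are not known exactly. Their poses are not given: they have to be found in the camera images.
- rack: Fixed oak spice rack 100 x 400 mm, black wires, five bays in a row. Origin: its centre at worktop height; y along the row, x across it (away from the robot), z up; yaw up to 0.2 rad either way. Board top, where jars stand: z = 22 mm. Bay centres: x = 0, y = 148, 74, 0, -74, -148 mm. Wires round each bay end 20 mm above the board, leaving 70 mm clear along y and 76 mm along x.
- black_cap_jar: Slim spice jar, black cap, pale label with blue: 41 mm diameter, 134 mm tall, the tallest. It already stands in its bay at one or the other end of the rack and stays there. Origin: centre of its underside, z axis up along the jar.
- red_cap_jar: Spice jar, dark red cap, yellow label: 45 mm diameter, 120 mm tall, the second tallest; about 0.1 kg. At the start it stands in the rack, in the middle bay or in the end bay away from the black-capped jar (wrong either way). Origin: centre of its underside, z axis up along the jar.
- green_cap_jar: Spice jar, green cap, white and blue label: 46 mm diameter, 106 mm tall, the third tallest; about 0.1 kg. At the start it stands on the worktop to the left or right of the rack. Origin: centre of its underside, z axis up along the jar.
- white_cap_jar: Shaker jar, white cap, black label: 43 mm diameter, 96 mm tall, the fourth tallest; about 0.1 kg. At the start it stands in the rack, in the middle bay or in the end bay away from the black-capped jar (wrong either way). Origin: centre of its underside, z axis up along the jar.
- blue_cap_jar: Small spice jar, blue cap, green label: 46 mm diameter, 84 mm tall, the shortest; about 0.1 kg. At the start it stands on the worktop to the left or right of the rack. Origin: centre of its underside, z axis up along the jar.
- corn_tin: Bystander: small blue and yellow tin, 57 mm diameter, 72 mm tall, loose on the worktop behind and to one side of the rack. Origin: centre of its underside.
- mustard: Bystander: wide cream mustard jar with a red lid, 66 mm diameter, 100 mm tall, loose on the worktop behind and to one side of the rack. Origin: centre of its underside.
- beaker: Bystander: small white porcelain beaker, 49 mm diameter, 62 mm tall, loose on the worktop behind the rack. Origin: centre of its underside.
Not all that is in view belongs to the job. What is shaped like the green_cap_jar but turquoise is not meant.

How it is judged (in metres and radians):
At the end, for the whole second after the job is handed in: All five jars stand upright (within 7 degrees), at rest, on the rack's board, one in each bay (within 17 mm of its centre along the row, 18 mm across), in order of height: black cap at its own end, then red, green, white, blue (x of black_cap_jar in the frame of rack between -0.018 and 0.018 m and z of black_cap_jar in the frame of rack between 0.017 and 0.027 m and angle between each of black_cap_jar, red_cap_jar, green_cap_jar, white_cap_jar, blue_cap_jar's own z axis and vertical below 0.12 rad and linear speed of each of black_cap_jar, red_cap_jar, green_cap_jar, white_cap_jar, blue_cap_jar below 0.02 m/s and angular speed of each of black_cap_jar, red_cap_jar, green_cap_jar, white_cap_jar, blue_cap_jar below 0.2 rad/s and x of red_cap_jar in the frame of rack between -0.018 and 0.018 m and z of red_cap_jar in the frame of rack between 0.017 and 0.027 m and x of green_cap_jar in the frame of rack between -0.018 and 0.018 m and z of green_cap_jar in the frame of rack between 0.017 and 0.027 m and x of white_cap_jar in the frame of rack between -0.018 and 0.018 m and z of white_cap_jar in the frame of rack between 0.017 and 0.027 m and x of blue_cap_jar in the frame of rack between -0.018 and 0.018 m and z of blue_cap_jar in the frame of rack between 0.017 and 0.027 m and ((y of black_cap_jar in the frame of rack between 0.131 and 0.165 m and y of red_cap_jar in the frame of rack between 0.057 and 0.091 m and y of green_cap_jar in the frame of rack between -0.017 and 0.017 m and y of white_cap_jar in the frame of rack between -0.091 and -0.057 m and y of blue_cap_jar in the frame of rack between -0.165 and -0.131 m) or (y of black_cap_jar in the frame of rack between -0.165 and -0.131 m and y of red_cap_jar in the frame of rack between -0.091 and -0.057 m and y of green_cap_jar in the frame of rack between -0.017 and 0.017 m and y of white_cap_jar in the frame of rack between 0.057 and 0.091 m and y of blue_cap_jar in the frame of rack between 0.131 and 0.165 m))); the robot touches nothing.
It fails at once if the corn tin is pushed more than 25 mm or tipped (distance of corn_tin from where it was at the start of the episode above 0.025 m or angle between corn_tin's own z axis and vertical above 0.35 rad).
It fails at once if the mustard jar is pushed more than 25 mm or tipped (distance of mustard from where it was at the start of the episode above 0.025 m or angle between mustard's own z axis and vertical above 0.35 rad).
It fails at once if the white beaker is pushed more than 25 mm or tipped (distance of beaker from where it was at the start of the episode above 0.025 m or angle between beaker's own z axis and vertical above 0.35 rad).
It fails at once if the black-capped jar is taken out of its end bay (moved more than 40 mm) (distance of black_cap_jar from where it was at the start of the episode above 0.04 m).
It fails at once if a spice jar is tipped over (angle between any of black_cap_jar, red_cap_jar, green_cap_jar, white_cap_jar, blue_cap_jar's own z axis and vertical above 0.7 rad).
It also fails if it takes over 104 s, if anything falls off the work surface, if the arm or the gripper's body presses on something with over 40 N, if the wrist force passes 120 N, or if a joint passes its speed limit or range.

## Robot

A 7-joint arm with a two-finger parallel gripper is mounted at the origin on a cart in front of the work surface, level with it; the furniture and walls round the work are solid. World frame = base frame: x ahead of the robot, y to its left, z up, the work surface at z = 0. Lengths are in mm, angles in rad, forces in N, time in s.
With the tool pointing down it reaches from about 400 to 875 mm from the base axis. Payload 4.4 kg.
Tool frame: the origin (TCP) lies on the centre line of the jaws, within the pads' length; the fingertips stand 25 mm ahead of it and the grasp point (between the pads) lies 6 mm ahead of it (ctrl.finger_overhang is the distance from the TCP to the fingertips, in mm); z points along the fingers, y is the line along which they close (so a half turn about z gives the same grasp; the last joint's range is limited). The gripper opens to 85 mm and grips with 20 to 120 N. Pads are 22 mm wide; open, the fingers measure 114 mm over their backs; the gripper's body (76 mm by 85 mm) begins 54 mm behind the grasp point. The pads swing forward as they close: fully open they stand 13 mm farther back than shut.
Start: joints at [1.104, 0.628, 0.038, 1.517, -0.027, 0.996, -0.02], TCP at [253.628, -598.49, 256.313] pointing down, gripper open.
Joint ranges: [-3.06, 3.06], [-0.37, 2.12], [-1.25, 1.32], [0.18, 2.47], [-1.1, 4.24], [0.23, 1.98], [-2.94, 2.94]. Speed limits (rad/s): [2.57, 2.57, 3.14, 3.14, 3.14, 3.14, 3.14].

## Interface

Orientations are given as [roll, pitch, yaw] about the fixed x, y, z axes, in that order (R = Rz(yaw) Ry(pitch) Rx(roll)).
In Python, from cell import ctrl gives the robot as it stands. The module is installed in compiled form; this text tells all that it offers.
- The arm moves only by the tool play_rows, never from a script. Its argument "targets" is a list of rows, each a list of 5 numbers: the closure, from 0 (fully open) to 1 (shut), then the shift along the tool's x, y, z in cm, then the turn about the tool's z in degrees. In form: [[gripper, dx, dy, dz, spin], ...]. A call has 1 to 10 rows; each row is the pose to reach, as a shift and turn from the pose commanded when the call began, along the tool's axes at that moment; what a row does not reach only later rows make up. A row lasts 1/10 s, in which the tool goes at most 50 mm and 8.59 degrees, less where a joint would pass 70% of its speed; a pose out of reach is approached as far as the arm can. A call with a gripper value outside its range is refused whole. The fingers move at their own pace and stop on an object; the grip force is fixed at half the most. Time passes only in rows, so rows that repeat a pose let the fingers close. It gives the time, the measured TCP pose, the force, the opening and the grip force at its end, in the units of the state.
- ctrl.read_state(): the state, without advancing time (a new reading comes with each control period).
- ctrl.get_image(name): name is "side" or "top" or "wrist"; returns (picture, depth): 400x640x3 uint8, red, green, blue; 400x640 float32, mm along the optical axis (not along the pixel's ray), 0 where there is no reading.
- ctrl.calibration(name): a dict with "vfov" (degrees; the focal length in pixels is half the picture's height over the tangent of half this angle, whatever the lens; pixels are square), "cx", "cy" (the principal point, pixels), "k1" (the pictures are not rectified: a ray, as slopes to the right and down, at radius r is drawn at 1 + k1 r^2 times it, then the intrinsics apply), "extrinsics" (4x4, takes a point from camera to world coordinates); the wrist camera has in their place "mount" (4x4, takes a point from camera to tool coordinates, whose origin is the TCP and whose axes are the flange's). Camera axes: x right, y down, z forward; pixel columns grow to the right and rows downward; lengths in mm; the calibration is good to about 2 mm. A picture is of the moment at which its call begins: read the wrist's pose just before it. calibration takes no time and is no camera call.
- ctrl.finish_job(): hands the job in; it is judged then, once.
Trained networks look in the newest picture that a camera, given by its name, has taken for a name from the list of things; names that differ only in an ending like _2 or _b are one class to them, and where a whole thing is asked for, a point or a joint stands for the part that bears it (a point fixed in the world has none). Each returns a list of dicts, best first, with "confidence" (0 to 1); they miss things now and then, are a little off and sometimes report something else, mostly with a low value. They report only what shows in the picture. A call takes as long as a camera call. They do not tell look-alikes from the thing itself.
- ctrl.search_frame(camera, name): "bbox" ([left, top, right, bottom] in pixels, round what is visible of it).
- ctrl.trace(camera, name): "pixels" (400x640 bool, what is visible of it) and "bbox" ([left, top, right, bottom] in pixels, round what is visible of it).
The state is a dict: "clock": time; "qpos": joint angles; "qd": joint speeds; "tau": joint torques, N m; "eef_pos": TCP position; "tool_rot": TCP orientation; "force": force on the tool from outside, world axes, zero at the start; "torque": the same for the moment, N m; "width": finger opening in mm; "gripper_force": force on a finger pad.
Only numpy, scipy, OpenCV 4.12 (cv2) and the standard library are available. Lean on these libraries where they do the work, as an engineer would, in place of code of your own. Each camera call takes 0.05 s, during which the arm holds its last target. There are 200 camera calls.

## Working session

There is one attempt and no reset: what is moved stays moved. The work goes in short steps, Python scripts to look and compute and a tool call to move; the robot and the scene stay as the last step left them, time stands still between calls to the robot, and variables do not carry over. Pictures are saved under pics/ and viewed, at most 14 in all, crops included, and the job is handed in when it is done.

Besides the shell and the picture viewer there is one more tool, called as a command line: name --pt "numbers of a row" for each row, then --argument value for the rest. play_rows: Moves the arm, as the interface text tells. Its arguments: {"type":"object","properties":{"targets":{"type":"array"}},"required":["targets"]}

```bash
mkdir -p pics; cat > h.py <<'E'
import numpy as np, cv2
from cell import ctrl
from scipy.spatial.transform import Rotation as Ro
def cloud(cam,depth):
    c=ctrl.calibration(cam); f=200/np.tan(np.radians(c['vfov'])/2)
    K=np.array([[f,0,c['cx']],[0,f,c['cy']],[0,0,1]]); d=np.array([c['k1'],0,0,0,0.])
    u,v=np.meshgrid(np.arange(640.),np.arange(400.))
    p=cv2.undistortPoints(np.stack([u,v],-1).reshape(-1,1,2),K,d).reshape(400,640,2)
    P=np.dstack([p*depth[...,None],depth])
    if 'extrinsics' in c: T=np.array(c['extrinsics'])
    else:
        s=ctrl.read_state(); W=np.eye(4); W[:3,:3]=Ro.from_euler('xyz',s['tool_rot']).as_matrix(); W[:3,3]=s['eef_pos']; T=W@np.array(c['mount'])
    Q=P@T[:3,:3].T+T[:3,3]; Q[depth<=0]=np.nan
    return Q
NAMES=['rack','black_cap_jar','red_cap_jar','green_cap_jar','white_cap_jar','blue_cap_jar','corn_tin','mustard','beaker']
E
python3 - <<'E'
from h import *
print(ctrl.read_state())
for cam in ['top','side']:
    im,d=ctrl.get_image(cam); cv2.imwrite(f'pics/{cam}0.png',im[...,::-1]); Q=cloud(cam,d)
    np.save(f'{cam}.npy',Q)
    for n in NAMES:
        for r in ctrl.trace(cam,n)[:3]:
            P=Q[r['pixels']]; P=P[~np.isnan(P[:,0])]
            if len(P)==0: continue
            zt=np.percentile(P[:,2],97); t=P[P[:,2]>zt-6]; m=(t.min(0)+t.max(0))/2
            print(cam,n,round(r['confidence'],2),[int(b) for b in r['bbox']],'ztop',round(zt),'topc',m[:2].round(),np.median(t,0)[:2].round(),len(t))
print(ctrl.calibration('wrist'))
E
```

```text
{'clock': 0.0, 'qpos': array([ 1.10419459,  0.62935649,  0.0384572 ,  1.51835909, -0.02702606,
        0.99629121, -0.02000182]), 'qd': array([ 4.42827442e-05, -3.96332364e-04, -7.06195260e-04,  1.30542602e-04,
        4.54336768e-04,  1.06668226e-04, -1.42577840e-03]), 'tau': array([ 2.10761386e-04, -5.63398433e+01,  1.22640945e+00, -1.93445438e+01,
        1.10722653e-02,  1.02954419e-02, -1.09076844e-06]), 'eef_pos': array([ 253.40475214, -597.9492617 ,  255.38544766]), 'tool_rot': array([-3.13969686e+00,  1.24961160e-05,  4.00773622e-01]), 'force': array([ 0.79008309, -0.27013837, -0.68482481]), 'torque': array([-0.02562719,  0.052343  ,  0.04343006]), 'gripper_force': 0.0, 'width': 85.3538906921484}
top rack 0.55 [252, 201, 377, 237] ztop 44 topc [496.  16.] [482.  -4.] 349
top black_cap_jar 0.5 [353, 200, 370, 221] ztop 159 topc [ 515. -130.] [ 516. -130.] 88
top red_cap_jar 0.57 [309, 204, 319, 222] ztop 122 topc [498.  14.] [499.  16.] 130
top red_cap_jar 0.52 [251, 203, 272, 225] ztop 145 topc [489. 168.] [489. 170.] 133
top green_cap_jar 0.77 [183, 215, 211, 232] ztop 110 t
[... 1330 characters left out ...]
corn_tin 0.56 [214, 283, 238, 313] ztop 72 topc [650. 322.] [651. 322.] 352
side mustard 0.81 [295, 108, 316, 141] ztop 100 topc [ 673. -310.] [ 673. -308.] 209
side beaker 0.89 [289, 151, 301, 175] ztop 62 topc [ 656. -155.] [ 653. -143.] 42
{'vfov': 67.45910991056247, 'cx': 314.6765226170032, 'cy': 201.55710827287098, 'k1': -0.03707877074764099, 'mount': array([[ 1.01113280e-03, -9.49154807e-01, -3.14808085e-01,
         8.12870824e+01],
       [ 9.99999303e-01,  7.67867438e-04,  8.96759124e-04,
         1.40778962e-01],
       [-6.09432355e-04, -3.14808773e-01,  9.49154922e-01,
        -1.16726791e+02],
       [ 0.00000000e+00,  0.00000000e+00,  0.00000000e+00,
         1.00000000e+00]])}
```

```bash
python3 - <<'E'
import cv2,numpy as np
t=cv2.imread('pics/top0.png')[140:260,170:460]; s=cv2.imread('pics/side0.png')[95:365,200:400]
a=cv2.resize(t,None,fx=2.7,fy=2.7,interpolation=2); cv2.imwrite('pics/t1.png',a)
b=cv2.resize(s,None,fx=2.2,fy=2.2,interpolation=2); cv2.imwrite('pics/s1.png',b)
Q=np.load('top.npy')
# rack: points z 17..27, in region
m=(abs(Q[...,2]-22)<5)&(abs(Q[...,0]-500)<110)&(abs(Q[...,1]-20)<260)
P=Q[m][:,:2].astype(np.float32); print(len(P),cv2.minAreaRect(P))
m=(Q[...,2]>12)&(Q[...,2]<50)&(abs(Q[...,0]-500)<110)&(abs(Q[...,1]-20)<240)
P=Q[m][:,:2].astype(np.float32); print(len(P),cv2.minAreaRect(P))
E
```

```text
2528 ((495.8898010253906, 46.02616882324219), (119.99456024169922, 460.3365478515625), 0.6406444907188416)
3289 ((496.75244140625, 16.702789306640625), (101.78618621826172, 400.34869384765625), 4.1852569580078125)
```

View pics/t1.png

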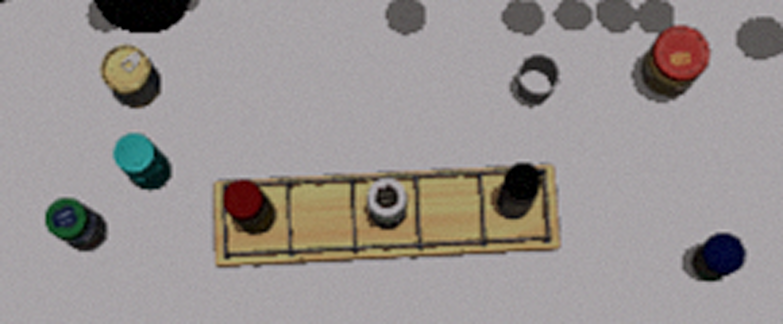

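View pics/s1.png

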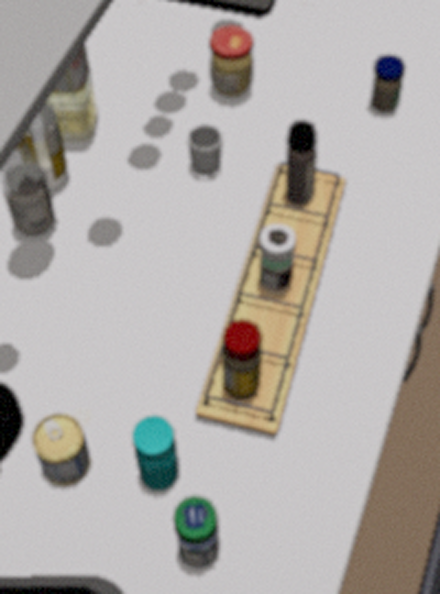

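Candidates: for green, the dark-green cap at top pixel (197,224) fits the description, and the turquoise one at (221,199) is the decoy. Red is at (262,214), white at (314,215), blue at (437,236) and black at (362,210). Black stands at the −y end, so the targets are red −74, green 0, white +74 and blue +148.

```bash
cat >> h.py <<'E'
C=np.array([496.7,16.7]); YAW=.075
def bay(y): return C+y*np.array([-np.sin(YAW),np.cos(YAW)])
def go(xyz,yaw=np.pi/2+YAW):
    s=ctrl.read_state(); R=Ro.from_euler('xyz',s['tool_rot']).as_matrix()
    d=R.T@(np.array(xyz)-s['eef_pos'])/10
    y0=np.arctan2(R[1,0],R[0,0]); sp=-np.degrees((yaw-y0+np.pi)%(2*np.pi)-np.pi)
    print('go',np.round(xyz),'d',d.round(2),'spin',round(sp,1),'t',round(s['clock'],2))
E
python3 - <<'E'
from h import *
im=cv2.imread('pics/top0.png')[180:240,175:275]; cv2.imwrite('pics/c1.png',cv2.resize(im,None,fx=7,fy=7,interpolation=2))
go([480,-250,256]); go([488,169,256])
E
```

```text
go [ 480 -250  256] d [ 3.444e+01 -2.326e+01  3.000e-02] spin -71.3 t 1.0
go [488 169 256] d [ 5.152e+01 -6.153e+01  3.000e-02] spin -71.3 t 1.0
```

View pics/c1.png

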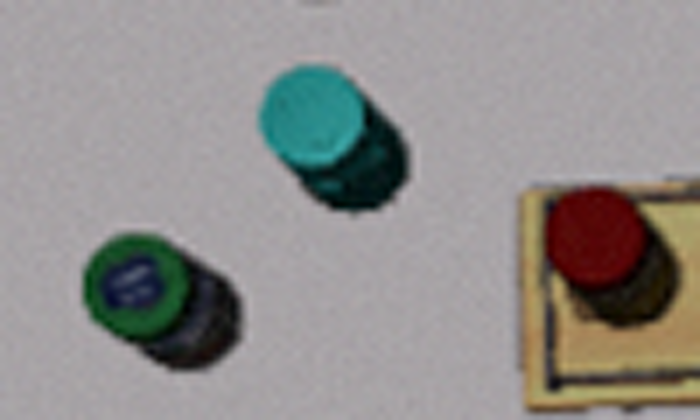

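The crop confirms it: the green cap is lower left, the turquoise decoy is top centre, and the red cap is in the end bay. I'll move to hover over red.

play_rows --pt "0 34.4 -23.3 -3 -30" --pt "0 34.4 -23.3 -3 -50" --pt "0 34.4 -23.3 -3 -71.3" --pt "0 34.4 -23.3 -3 -71.3" --pt "0 34.4 -23.3 -3 -71.3" --pt "0 34.4 -23.3 -3 -71.3" --pt "0 34.4 -23.3 -3 -71.3" --pt "0 34.4 -23.3 -3 -71.3" --pt "0 34.4 -23.3 -3 -71.3" --pt "0 34.4 -23.3 -3 -71.3"

```text
clock: 2.0
eef_pos: [481.4, -246.7, 286.8]
tool_rot: [3.14, -0.001, 1.651]
force: [0.1, 0.1, -1.2]
width: 85.3
gripper_force: 0.0
```

```bash
python3 -c "
from h import *
go([488,130,256]);print(ctrl.read_state()['qpos'].round(2))"
```

```text
go [488 130 256] d [37.49  3.67  3.12] spin 0.3 t 2.0
[ 0.65  0.45 -0.34  1.78  0.18  0.94  0.32]
```

play_rows --pt "0 37.5 3 0 0" --pt "0 37.5 3 0 0" --pt "0 37.5 3 0 0" --pt "0 37.5 3 0 0" --pt "0 37.5 3 0 0" --pt "0 37.5 3 0 0" --pt "0 37.5 3 0 0" --pt "0 37.5 3 0 0" --pt "0 37.5 3 0 0" --pt "0 37.5 3 0 0"

```text
clock: 3.0
eef_pos: [481.8, 124.6, 286.0]
tool_rot: [-3.141, 0.002, 1.643]
force: [0.3, -1.1, 0.2]
width: 85.4
gripper_force: 0.0
```

```bash
cat >> h.py <<'E'
def tops(cam,names,Q):
    for n in names:
        for r in ctrl.trace(cam,n)[:2]:
            P=Q[r['pixels']]; P=P[~np.isnan(P[:,0])]
            if len(P)<20: continue
            zt=np.percentile(P[:,2],95); t=P[abs(P[:,2]-zt)<6]; c,rad=cv2.minEnclosingCircle(t[:,:2].astype(np.float32))
            print(cam,n,round(r['confidence'],2),[int(b) for b in r['bbox']],'ztop',round(zt),'c',np.round(c),'r',round(rad,1),len(t))
E
python3 - <<'E'
from h import *
im,d=ctrl.get_image('wrist'); cv2.imwrite('pics/w1.png',im[...,::-1]); Q=cloud('wrist',d); np.save('w1.npy',Q)
tops('wrist',NAMES[1:5],Q)
m=(Q[...,2]>12)&(Q[...,2]<50)&(abs(Q[...,0]-497)<75)&(abs(Q[...,1]-17)<222)
print(cv2.minAreaRect(Q[m][:,:2].astype(np.float32)),ctrl.read_state()['eef_pos'],ctrl.read_state()['qpos'].round(2))
go([488,170,130])
E
```

```text
wrist black_cap_jar 0.71 [310, 319, 341, 359] ztop 91 c [ 512. -119.] r 16.5 121
wrist red_cap_jar 0.89 [303, 120, 355, 167] ztop 141 c [491. 170.] r 21.5 1881
wrist green_cap_jar 0.58 [359, 0, 430, 47] ztop 106 c [546. 294.] r 22.0 1191
wrist white_cap_jar 0.81 [306, 233, 343, 301] ztop 118 c [500.  16.] r 21.9 1055
((497.2642517089844, 17.245452880859375), (100.73936462402344, 397.8131103515625), 4.164205551147461) [481.77856385 124.53677549 286.24553216] [-0.01  0.4  -0.41  1.89  0.2   0.9  -0.45]
go [488 170 130] d [ 4.5   0.95 15.62] spin -0.2 t 3.25
```

View pics/w1.png

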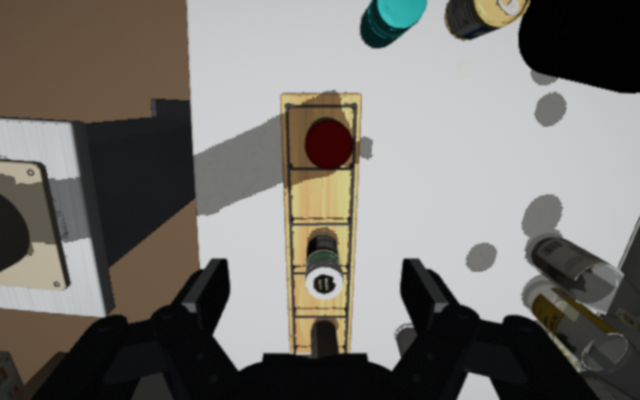

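play_rows --pt "0 4.5 1.2 4 0" --pt "0 4.5 1.2 8 0" --pt "0 4.5 1.2 12 0" --pt "0 4.5 1.2 15 0" --pt "0 4.5 1.2 16.5 0" --pt "0 4.5 1.2 16.5 0" --pt "1 4.5 1.2 16.5 0" --pt "1 4.5 1.2 16.5 0" --pt "1 4.5 1.2 16.5 0" --pt "1 4.5 1.2 16.5 0"

```text
clock: 4.25
eef_pos: [491.2, 172.4, 123.1]
tool_rot: [3.139, -0.001, 1.645]
force: [-1.0, 0.4, 7.6]
width: 40.9
gripper_force: 60.5
```

play_rows --pt "1 0 0 -1 0" --pt "1 0 0 -4 0" --pt "1 0 0 -8 0" --pt "1 0 0 -12.5 0" --pt "1 0 0 -12.5 0" --pt "1 -5 0 -13 0" --pt "1 -10 0 -13 0" --pt "1 -14 0 -13 0" --pt "1 -18 0 -13 0" --pt "1 -18 0 -13 0"

```text
clock: 5.25
eef_pos: [503.1, -14.6, 251.2]
tool_rot: [-3.141, 0.004, 1.635]
force: [0.4, -0.2, -1.6]
width: 41.6
gripper_force: 61.0
```

```bash
sed -i 's/^C=.*/C=np.array([497.2,17.0]); YAW=.073/' h.py; python3 - <<'E'
from h import *
im,d=ctrl.get_image('wrist'); cv2.imwrite('pics/w2.png',im[...,::-1]); 
Q=cloud('wrist',d); tops('wrist',['red_cap_jar'],Q)
go([*(bay(-74)+[0,1.5]),124])
E
```

```text
wrist red_cap_jar 0.82 [261, 193, 369, 355] ztop 269 c [504. -12.] r 21.9 7424
go [503. -55. 124.] d [-4.69 -0.41 12.75] spin -0.1 t 5.35
```

View pics/w2.png

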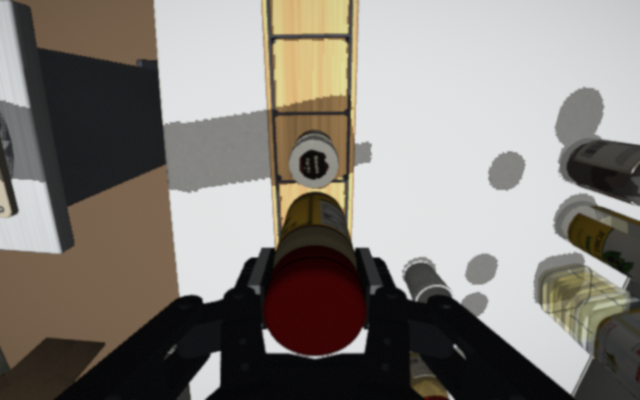

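Red is held upright (red cap about pixel 315,300), with white below it at (315,160). I'll place red now.

play_rows --pt "1 -4.7 -0.3 0 0" --pt "1 -4.7 -0.3 0 0" --pt "1 -4.7 -0.3 3 0" --pt "1 -4.7 -0.3 7 0" --pt "1 -4.7 -0.3 10 0" --pt "1 -4.7 -0.3 11.5 0" --pt "1 -4.7 -0.3 12.2 0" --pt "1 -4.7 -0.3 12.6 0" --pt "1 -4.7 -0.3 12.8 0" --pt "1 -4.7 -0.3 12.8 0"

```text
clock: 6.35
eef_pos: [504.5, -54.1, 123.9]
tool_rot: [3.14, 0.0, 1.646]
force: [-1.7, 0.5, 0.6]
width: 41.5
gripper_force: 61.0
```

play_rows --pt "1 0 0 0.1 0" --pt "1 0 0 0.1 0" --pt "0 0 0 0.1 0" --pt "0 0 0 0.1 0" --pt "0 0 0 0.1 0" --pt "0 0 0 -2 0" --pt "0 0 0 -6 0" --pt "0 0 0 -10 0" --pt "0 0 0 -14 0" --pt "0 0 0 -14 0"

```text
clock: 7.35
eef_pos: [507.2, -54.2, 268.2]
tool_rot: [3.131, 0.002, 1.645]
force: [-0.5, 0.6, 1.0]
width: 85.5
gripper_force: 0.0
```

```bash
python3 - <<'E'
from h import *
for c in ['side','wrist']:
    im,d=ctrl.get_image(c); Q=cloud(c,d); tops(c,['red_cap_jar','white_cap_jar','black_cap_jar'],Q)
print(bay(-74)); go([500,16,102])
E
```

```text
side red_cap_jar 0.7 [324, 169, 344, 208] ztop 142 c [500. -57.] r 23.1 162
side black_cap_jar 0.7 [327, 149, 343, 187] ztop 157 c [ 515. -130.] r 17.5 94
wrist red_cap_jar 0.83 [289, 159, 344, 227] ztop 141 c [504. -56.] r 21.5 1913
wrist red_cap_jar 0.34 [253, 342, 280, 365] ztop 37 c [ 438. -345.] r 8.5 28
wrist white_cap_jar 0.63 [292, 90, 342, 143] ztop 118 c [500.  16.] r 21.1 1968
wrist black_cap_jar 0.89 [301, 225, 346, 308] ztop 155 c [ 518. -130.] r 17.9 1080
[502.5972034  -56.80291455]
go [500  16 102] d [ 7.03  0.22 16.02] spin 0.1 t 7.75
```

play_rows --pt "0 5 0.2 0 0" --pt "0 7 0.2 4 0" --pt "0 7 0.2 8 0" --pt "0 7 0.2 12 0" --pt "0 7 0.2 15 0" --pt "0 7 0.2 16 0" --pt "0 7 0.2 16 0" --pt "1 7 0.2 16 0" --pt "1 7 0.2 16 0" --pt "1 7 0.2 16 0"

```text
clock: 8.75
eef_pos: [501.7, 15.5, 104.6]
tool_rot: [3.139, 0.0, 1.645]
force: [-0.7, -0.5, 1.1]
width: 44.0
gripper_force: 0.3
```

```bash
python3 - <<'E'
from h import *
p=ctrl.read_state()['eef_pos']; print(p)
go([*bay(74),p[2]])
E
```

```text
[501.68968575  15.51237773 104.64605488]
go [492.  91. 105.] d [ 7.58 -0.43 -0.  ] spin 0.1 t 8.75
```

play_rows --pt "1 0 0 0 0" --pt "1 0 0 0 0" --pt "1 0 0 -2 0" --pt "1 0 0 -5 0" --pt "1 3 -0.2 -5 0" --pt "1 7.6 -0.4 -5 0" --pt "1 7.6 -0.4 -5 0" --pt "1 7.6 -0.4 -3 0" --pt "1 7.6 -0.4 -1 0" --pt "1 7.6 -0.4 -0.3 0"

```text
clock: 9.75
eef_pos: [490.4, 90.9, 105.5]
tool_rot: [-3.14, 0.0, 1.646]
force: [0.5, -0.3, -1.0]
width: 42.0
gripper_force: 60.9
```

```bash
python3 - <<'E'
from h import *
im,d=ctrl.get_image('wrist'); Q=cloud('wrist',d); tops('wrist',['white_cap_jar'],Q);go([*bay(74),104.6])
E
```

```text
wrist white_cap_jar 0.9 [265, 195, 364, 345] ztop 119 c [491.  91.] r 21.9 7094
go [492.  91. 105.] d [-0.02  0.1   0.14] spin 0.1 t 9.85
```

play_rows --pt "1 0 0.1 0.2 0" --pt "1 0 0.1 0.4 0" --pt "0 0 0.1 0.4 0" --pt "0 0 0.1 0.4 0" --pt "0 0 0.1 0.4 0" --pt "0 0 0.1 -2 0" --pt "0 0 0.1 -6 0" --pt "0 0 0.1 -10 0" --pt "0 0 0.1 -15 0" --pt "0 0 0.1 -15 0"

```text
clock: 10.85
eef_pos: [495.8, 92.4, 262.3]
tool_rot: [3.129, -0.002, 1.645]
force: [1.1, 0.3, -1.2]
width: 85.0
gripper_force: 0.0
```

```bash
python3 - <<'E'
from h import *
im,d=ctrl.get_image('wrist'); Q=cloud('wrist',d); tops('wrist',['white_cap_jar'],Q); print(bay(74))
for y in [1.1,1.4,1.646,2.2]: go([470,366,250],y)
print(ctrl.read_state()['qpos'].round(2))
E
```

```text
wrist white_cap_jar 0.8 [284, 158, 328, 219] ztop 116 c [489.  91.] r 21.3 1604
[491.8027966   90.80291455]
go [470 366 250] d [27.59 -0.24  0.74] spin 31.2 t 10.95
go [470 366 250] d [27.59 -0.24  0.74] spin 14.0 t 10.95
go [470 366 250] d [27.59 -0.24  0.74] spin -0.1 t 10.95
go [470 366 250] d [27.59 -0.24  0.74] spin -31.8 t 10.95
[ 0.06  0.44 -0.42  1.92  0.24  0.83 -0.41]
```

play_rows --pt "0 5 0 0 0" --pt "0 10 0 0 0" --pt "0 15 0 0 0" --pt "0 20 0 0 0" --pt "0 23 0 0 0" --pt "0 23 0 0 0" --pt "0 23 0 0 0"

```text
clock: 11.65
eef_pos: [474.0, 320.2, 254.3]
tool_rot: [-3.138, 0.002, 1.647]
force: [1.5, -1.1, 0.2]
width: 85.3
gripper_force: 0.0
```

```bash
python3 - <<'E'
from h import *
im,d=ctrl.get_image('wrist'); cv2.imwrite('pics/w3.png',im[...,::-1]); Q=cloud('wrist',d); tops('wrist',['green_cap_jar'],Q)
go([470,366,90]);print(ctrl.read_state()['qpos'].round(2))
E
```

```text
wrist green_cap_jar 0.73 [351, 173, 413, 240] ztop 106 c [547. 296.] r 22.7 1626
wrist green_cap_jar 0.67 [292, 109, 345, 169] ztop 106 c [473. 365.] r 22.4 1995
go [470 366  90] d [ 4.82 -0.12 16.49] spin -0.0 t 11.75
[-0.37  0.54 -0.41  1.73  0.26  0.92 -0.82]
```

View pics/w3.png

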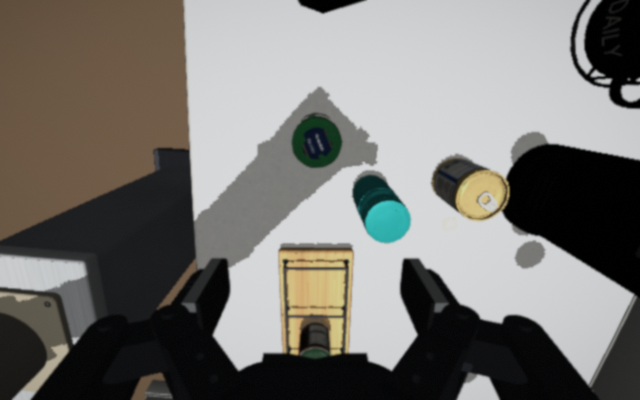

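The real green jar is at pixel (318,140) and the turquoise decoy at (387,218). I'll grasp green.

play_rows --pt "0 4.7 0.1 2 0" --pt "0 4.7 0.1 6 0" --pt "0 4.7 0.1 10 0" --pt "0 4.7 0.1 14 0" --pt "0 4.7 0.1 16.5 0" --pt "0 4.7 0.1 16.5 0" --pt "1 4.7 0.1 16.5 0" --pt "1 4.7 0.1 16.5 0" --pt "1 4.7 0.1 16.5 0" --pt "1 4.7 0.1 16.5 0"

```text
clock: 12.75
eef_pos: [473.4, 368.0, 93.5]
tool_rot: [3.139, -0.001, 1.645]
force: [-1.6, -1.2, 4.6]
width: 44.2
gripper_force: 60.5
```

```bash
python3 - <<'E'
from h import *
p=ctrl.read_state()['eef_pos']
go([*bay(0),p[2]+22])
E
```

```text
go [497.  17. 116.] d [-35.18  -0.22  -2.25] spin 0.1 t 12.75
```

play_rows --pt "1 0 0 -1 0" --pt "1 0 0 -5 0" --pt "1 0 0 -10 0" --pt "1 0 0 -15 0" --pt "1 -5 0 -16 0" --pt "1 -10 0 -16 0" --pt "1 -15 0 -16 0" --pt "1 -20 0 -16 0" --pt "1 -25 0 -16 0" --pt "1 -30 0 -16 0"

```text
clock: 13.75
eef_pos: [494.7, 67.2, 252.7]
tool_rot: [3.14, 0.0, 1.646]
force: [0.8, -0.5, -1.4]
width: 43.7
gripper_force: 61.5
```

play_rows --pt "1 -3 0 0 0" --pt "1 -5 -0.2 0 0" --pt "1 -5 -0.2 0 0" --pt "1 -5 -0.2 0 0"

```text
clock: 14.15
eef_pos: [496.7, 19.7, 252.2]
tool_rot: [3.14, -0.001, 1.645]
force: [-0.1, 0.2, -1.2]
width: 43.9
gripper_force: 61.5
```

```bash
python3 - <<'E'
from h import *
im,d=ctrl.get_image('wrist'); Q=cloud('wrist',d); tops('wrist',['green_cap_jar'],Q)
go([*(bay(0)+[0,1.5]),115.5])
E
```

```text
wrist green_cap_jar 0.95 [262, 185, 371, 350] ztop 264 c [498.  19.] r 23.5 7715
go [497.  18. 116.] d [-0.26  0.02 13.64] spin 0.2 t 14.25
```

play_rows --pt "1 -0.2 0 4 0" --pt "1 -0.2 0 8 0" --pt "1 -0.2 0 11 0" --pt "1 -0.2 0 12.5 0" --pt "1 -0.2 0 13.2 0" --pt "1 -0.2 0 13.5 0" --pt "1 -0.2 0 13.7 0" --pt "1 -0.2 0 13.7 0" --pt "0 -0.2 0 13.7 0" --pt "0 -0.2 0 13.7 0"

```text
clock: 15.25
eef_pos: [497.5, 17.3, 115.1]
tool_rot: [3.14, 0.0, 1.645]
force: [1.0, 0.0, -0.4]
width: 71.6
gripper_force: 0.0
```

play_rows --pt "0 0 0 0 0" --pt "0 0 0 -2 0" --pt "0 0 0 -6 0" --pt "0 0 0 -11 0" --pt "0 0 0 -16 0" --pt "0 0 0 -16 0"

```text
clock: 15.85
eef_pos: [500.5, 18.0, 280.7]
tool_rot: [3.128, 0.0, 1.645]
force: [1.3, 1.0, -0.5]
width: 85.3
gripper_force: 0.0
```

```bash
python3 - <<'E'
from h import *
im,d=ctrl.get_image('wrist'); Q=cloud('wrist',d); tops('wrist',NAMES[1:5],Q); print(bay(0))
go([450,-300,275])
E
```

```text
wrist black_cap_jar 0.84 [301, 279, 334, 351] ztop 152 c [ 516. -131.] r 18.0 795
wrist black_cap_jar 0.39 [284, 88, 332, 135] ztop 115 c [489.  90.] r 21.3 1741
wrist red_cap_jar 0.83 [288, 211, 334, 286] ztop 138 c [502. -57.] r 21.6 1339
wrist green_cap_jar 0.59 [283, 150, 333, 217] ztop 125 c [493.  16.] r 22.4 1664
wrist white_cap_jar 0.93 [284, 89, 329, 134] ztop 115 c [489.  90.] r 21.2 1737
[497.2  17. ]
go [ 450 -300  275] d [-31.27  -6.9   -0.18] spin 0.1 t 16.1
```

play_rows --pt "0 -5 -1 0 0" --pt "0 -10 -2 0 0" --pt "0 -15 -3 0 0" --pt "0 -20 -4 0 0" --pt "0 -25 -5 0 0" --pt "0 -30 -6 0 0" --pt "0 -35 -7 1 0" --pt "0 -38.8 -7.5 2 0" --pt "0 -38.8 -7.5 2 0" --pt "0 -38.8 -7.5 2 0"

```text
clock: 17.1
eef_pos: [449.4, -375.5, 251.8]
tool_rot: [-3.139, -0.003, 1.643]
force: [-0.6, -0.1, 0.6]
width: 85.2
gripper_force: 0.0
```

```bash
python3 - <<'E'
from h import *
im,d=ctrl.get_image('wrist'); cv2.imwrite('pics/w4.png',im[...,::-1]); Q=cloud('wrist',d); tops('wrist',['blue_cap_jar'],Q)
go([449,-356,70]);print(ctrl.read_state()['qpos'].round(2))
E
```

```text
wrist blue_cap_jar 0.9 [298, 141, 346, 196] ztop 83 c [ 453. -357.] r 23.2 1707
wrist blue_cap_jar 0.41 [505, 0, 548, 12] ztop 39 c [ 659. -177.] r 5.4 33
go [ 449 -356   70] d [ 1.7  -0.05 18.34] spin 0.2 t 17.2
[ 0.89  0.56 -0.38  1.7   0.24  0.93  0.49]
```

View pics/w4.png

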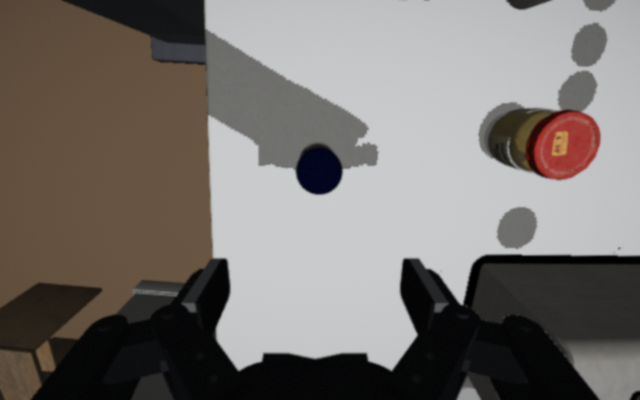

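```bash
python3 - <<'E'
from h import *
im,d=ctrl.get_image('wrist'); Q=cloud('wrist',d)
for v,u in [(263,485),(263,560),(290,478),(300,520),(380,466)]: print(u,v,Q[v,u].round())
E
```

```text
485 263 [ 686. -475.   24.]
560 263 [ 790. -467.   25.]
478 290 [ 677. -506.   40.]
520 300 [ 681. -474.  105.]
466 380 [ 681. -635.   65.]
```

Blue cap is at pixel (320,168), and the box at lower right is far off (x > 670). I'll grasp blue.

play_rows --pt "0 1.6 0.1 4 0" --pt "0 1.6 0.1 8 0" --pt "0 1.6 0.1 12 0" --pt "0 1.6 0.1 16 0" --pt "0 1.6 0.1 18.1 0" --pt "0 1.6 0.1 18.1 0" --pt "1 1.6 0.1 18.1 0" --pt "1 1.6 0.1 18.1 0" --pt "1 1.6 0.1 18.1 0" --pt "1 1.6 0.1 18.1 0"

```text
clock: 18.25
eef_pos: [451.6, -359.8, 75.4]
tool_rot: [3.139, 0.002, 1.645]
force: [0.4, 0.6, 4.8]
width: 43.3
gripper_force: 60.5
```

```bash
python3 - <<'E'
from h import *
p=ctrl.read_state()['eef_pos']
go([420,-100,p[2]+22]);go([*bay(148),p[2]+22])
E
```

```text
go [ 420. -100.   97.] d [26.14 -1.22 -2.26] spin 0.1 t 18.25
go [486. 165.  97.] d [52.03  7.36 -2.29] spin 0.1 t 18.25
```

play_rows --pt "1 0 0 -1 0" --pt "1 0 0 -5 0" --pt "1 0 0 -10 0" --pt "1 0 0 -15 0" --pt "1 0 0 -19.5 0" --pt "1 4 1 -20 0" --pt "1 9 2 -20 0" --pt "1 14 3 -20 0" --pt "1 19 4 -20 0" --pt "1 24 5 -20 0"

```text
clock: 19.25
eef_pos: [481.9, -118.3, 274.7]
tool_rot: [3.14, 0.001, 1.645]
force: [0.8, -0.8, -1.0]
width: 43.8
gripper_force: 61.3
```

play_rows --pt "1 5 0.5 0 0" --pt "1 10 1 0 0" --pt "1 15 1.5 0 0" --pt "1 20 2 0 0" --pt "1 25 2.4 0 0" --pt "1 28 2.4 0 0" --pt "1 28 2.4 0 0" --pt "1 28 2.4 0 0"

```text
clock: 20.05
eef_pos: [484.9, 161.2, 274.1]
tool_rot: [3.141, 0.001, 1.647]
force: [-1.0, -1.2, -0.7]
width: 43.2
gripper_force: 61.3
```

```bash
python3 - <<'E'
from h import *
im,d=ctrl.get_image('wrist'); Q=cloud('wrist',d); tops('wrist',['blue_cap_jar'],Q)
go([*(bay(148)+[0,-1]),97])
E
```

```text
wrist blue_cap_jar 0.57 [267, 197, 366, 337] ztop 281 c [486. 161.] r 23.2 7575
go [486. 164.  97.] d [ 0.45  0.14 17.67] spin -0.0 t 20.15
```

play_rows --pt "1 0.4 0.1 4 0" --pt "1 0.4 0.1 8 0" --pt "1 0.4 0.1 12 0" --pt "1 0.4 0.1 15 0" --pt "1 0.4 0.1 16.5 0" --pt "1 0.4 0.1 17.2 0" --pt "1 0.4 0.1 17.5 0" --pt "1 0.4 0.1 17.7 0" --pt "1 0.4 0.1 17.7 0" --pt "0 0.4 0.1 17.7 0"

```text
clock: 21.15
eef_pos: [486.7, 165.0, 97.3]
tool_rot: [3.139, -0.001, 1.645]
force: [-0.9, -0.7, 0.4]
width: 56.7
gripper_force: 0.0
```

play_rows --pt "0 0 0 0 0" --pt "0 0 0 0 0" --pt "0 0 0 -2 0" --pt "0 0 0 -6 0" --pt "0 0 0 -11 0" --pt "0 0 0 -17 0" --pt "0 -4 0 -17 0" --pt "0 -8 0 -17 0" --pt "0 -8 0 -17 0"

```text
clock: 22.05
eef_pos: [492.3, 78.5, 266.7]
tool_rot: [3.141, 0.005, 1.636]
force: [0.1, 0.5, -0.1]
width: 85.9
gripper_force: 0.0
```

```bash
python3 - <<'E'
from h import *
im,d=ctrl.get_image('wrist'); cv2.imwrite('pics/w5.png',im[...,::-1]); Q=cloud('wrist',d); tops('wrist',NAMES[1:6],Q)
im,d=ctrl.get_image('side'); cv2.imwrite('pics/s5.png',cv2.resize(im[95:365,200:400,::-1],None,fx=2.2,fy=2.2)); tops('side',NAMES[1:6],cloud('side',d))
for y in (-148,-74,0,74,148): print(bay(y).round())
E
```

```text
wrist black_cap_jar 0.69 [304, 338, 340, 358] ztop 121 c [ 514. -111.] r 13.8 86
wrist red_cap_jar 0.73 [296, 270, 341, 342] ztop 140 c [505. -51.] r 21.8 1222
wrist red_cap_jar 0.59 [291, 144, 335, 202] ztop 118 c [491.  95.] r 21.4 1635
wrist green_cap_jar 0.92 [292, 198, 340, 280] ztop 127 c [496.  20.] r 22.7 1556
wrist white_cap_jar 0.71 [292, 143, 336, 203] ztop 118 c [491.  95.] r 21.4 1611
wrist blue_cap_jar 0.72 [294, 68, 343, 120] ztop 105 c [486. 169.] r 22.8 2108
side red_cap_jar 0.83 [326, 178, 340, 204] ztop 140 c [504. -40.] r 13.5 33
side red_cap_jar 0.62 [319, 195, 339, 230] ztop 130 c [492.  17.] r 22.3 168
side green_cap_jar 0.83 [319, 195, 338, 228] ztop 130 c [492.  17.] r 22.1 174
side green_cap_jar 0.59 [259, 286, 285, 319] ztop 107 c [543. 298.] r 22.6 261
side white_cap_jar 0.76 [312, 217, 330, 249] ztop 120 c [488.  92.] r 22.1 193
side blue_cap_jar 0.84 [302, 246, 320, 278] ztop 107 c [484. 167.] r 23.4 235
[ 508. -131.]
[503. -57.]
[497.  17.]
[492.  91.]
[486. 165.]
```

View pics/s5.png

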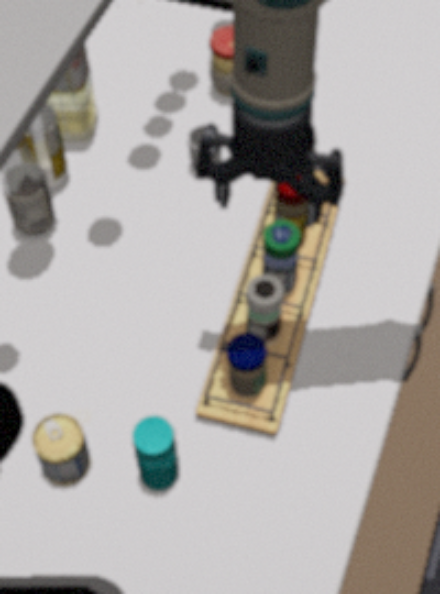

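The picture shows the row from the near end as blue (246,352), white (265,290), green (282,238) and red (290,190), with black behind the gripper. All of them measure within a few mm of their bay centres. The robot is clear, so I'm handing in.

```bash
python3 -c "
from cell import ctrl
print(ctrl.finish_job())"
```

```text
the job is handed in; nothing more can be done
None
```

I sorted the jars into the rack in height order (black, red, green, white, blue) and handed the job in at about 22 s; the hand-in gave no verdict back. At the last look red, green, white and blue measured within about 8 mm of their bay centres. The black-capped jar, which I never gripped, stands about 10 mm off its bay centre across the row, within the 18 mm limit.

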